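Move three samples on to their next instruments

ROBOT

A 6-joint arm with a two-finger parallel gripper is mounted at the origin on the work surface; the furniture and walls round the work are solid. World frame = base frame: x ahead of the robot, y to its left, z up, the work surface at z = 0. Lengths are in m, angles in rad, forces in N, time in s.
With the tool pointing down it reaches from about 0.425 to 0.925 m from the base axis. Payload 12.5 kg.
Tool frame: the origin (TCP) lies midway between the tips of the shut fingers; the grasp point (between the pads) lies 19 mm behind it; z points along the fingers, y is the line along which they close (so a half turn about z gives the same grasp; the last joint's range is limited). The gripper opens to 85 mm and grips with 20 to 120 N. Pads are 22 mm wide; open, the fingers measure 114 mm over their backs; the gripper's body (76 mm by 85 mm) begins 54 mm behind the grasp point. The pads swing forward as they close: fully open they stand 13 mm farther back than shut.
Start: joints at [1.001, 0.491, 1.559, -0, 1.092, -0.106], TCP at [0.28, 0.559, 0.231] pointing down, gripper open.
Joint ranges: [-3.1, 3.1], [-0.84, 2.19], [0.05, 2.79], [-1.13, 4.28], [0.06, 2.93], [-2.69, 2.69]. Speed limits (rad/s): [2.22, 2.22, 2.79, 3.14, 3.14, 3.14].

INTERFACE

Orientations are given as a rotation vector (axis times angle).
In Python, from station import arm gives the robot as it stands.
- The arm moves only by the tool play_rows, never from a script. Its argument "commands" is a list of rows, each a list of 7 numbers: the shift along the tool's x, y, z normalised to -1 to 1, where 1 is 10 cm, then the turn, a rotation vector about the tool's x, y, z normalised to -1 to 1, where 1 is 2 pi rad, then the closure, from -1 (fully open) to 1 (shut). A call has 1 to 20 rows; each row is the pose to reach, as a shift and turn from the pose commanded when the call began, along the tool's axes at that moment, turning the shorter way round; what a row does not reach only later rows make up. A row lasts 1/10 s, in which the tool goes at most 50 mm and 8.59 degrees, less where a joint would pass 70% of its speed; a pose out of reach is approached as far as the arm can. A call with a number of a shift or a turn outside -1 to 1 is refused whole. A call with a gripper value outside its range is refused whole. The fingers move at their own pace and stop on an object; "squeeze" is the grip in N (left out, the last holds). Time passes only in rows, so rows that repeat a pose let the fingers close. It gives the time, the measured TCP pose, the force, the opening and the grip force at its end, in the units of the state.
- arm.state(): the state, without advancing time (a new reading comes with each control period).
- arm.read_camera(name): name is "scene" or "top" or "wrist"; returns the picture (384x512x3 uint8, red, green, blue); there is no depth.
- arm.camera_info(name): a dict with "mtx" (3x3 intrinsics, pixels), "rvec" (rotation vector, rad) and "tvec" (3), from world to camera coordinates, as OpenCV has them; the wrist camera has in their place "tool_from_camera" (4x4, takes a point from camera to tool coordinates, whose origin is the TCP and whose axes are the flange's). Camera axes: x right, y down, z forward; pixel columns grow to the right and rows downward; lengths in m; the calibration is good to about 2 mm. A picture is of the moment at which its call begins: read the wrist's pose just before it. camera_info takes no time and is no camera call.
- arm.finish_job(): hands the job in; it is judged then, once.
Trained networks look in the newest picture that a camera, given by its name, has taken for a name from the list of things; names that differ only in an ending like _2 or _b are one class to them, and where a whole thing is asked for, a point or a joint stands for the part that bears it (a point fixed in the world has none). Each returns a list of dicts, best first, with "conf" (0 to 1); they miss things now and then, are a little off and sometimes report something else, mostly with a low value. They report only what shows in the picture. A call takes as long as a camera call. They do not tell look-alikes from the thing itself.
- arm.look_for(target, camera): "extent" ([left, top, right, bottom] in pixels, round what is visible of it).
The state is a dict: "time": time; "q": joint angles; "dq": joint speeds; "tau": joint torques, N m; "position": TCP position; "tool_rot": TCP orientation; "contact_force": force on the tool from outside, world axes, zero at the start; "ft_torque": the same for the moment, N m; "opening": finger opening in m; "gripper_force": force on a finger pad.
Only numpy, scipy, OpenCV 4.12 (cv2) and the standard library are available. Lean on these libraries where they do the work, as an engineer would, in place of code of your own. Each camera call takes 0.05 s, during which the arm holds its last target. There are 200 camera calls.

TASK

Each of the three sample tins stands on an instrument and has to move on to its next one: the wide tin onto the pan of the balance, the small flat tin onto the plate of the magnetic stirrer, and the tall narrow tin onto the top of the micrometer stage, each upright and in the middle. Keep the tins upright throughout and never put one down on the bench itself (their undersides must stay clean); the bare round cork pad is free to park a tin on, and must be empty again at the end. Leave the two post holders standing where they are.

Things in the scene. Friction and masses are not known exactly. Their poses are not given: they have to be found in the camera images.
- tin_wide: The wide white round sample tin with a lid: 62 mm diameter, 23 mm high, about 60 g. Origin at the centre of its underside, z up. At the start it stands on the stage.
- tin_flat: The small flat white round sample tin with a lid: 46 mm diameter, 19 mm high, about 40 g. Origin at the centre of its underside, z up. At the start it stands on the balance.
- tin_tall: The tall narrow cream round sample tin with a lid: 34 mm diameter, 31 mm high, about 50 g. Origin at the centre of its underside, z up. At the start it stands on the stirrer.
- balance: Low white laboratory balance, fixed to the bench: body 160 x 110 mm, 30 mm high, with a round steel pan of 80 mm diameter whose flat top is 40 mm above the origin. Origin on the bench directly under the middle of the pan; the display lies on the -x side (body from x = -105 to +55 mm).
- stirrer: Grey magnetic stirrer with a square white plate, fixed to the bench: housing 110 x 104 mm, two black dials on its -x side; plate 96 x 96 mm, flat, its top 55 mm above the origin. Origin on the bench directly under the middle of the plate.
- stage: Dark metal micrometer stage, fixed to the bench: base 90 x 76 mm, square drilled top plate 72 x 72 mm, flat, its top 30 mm above the origin; the micrometer barrel sticks out to 88 mm on the +y side, below the top. Origin on the bench directly under the middle of the top plate.
- pad: Flat round brown cork pad, fixed to the bench: 90 mm diameter, its top 12 mm above the origin, empty at the start: the parking spot. Origin at the centre of its underside.
- holder_left: Black post holder with a bright post in it, 80 mm tall: 25 mm barrel on a 50 x 31 mm foot, origin under the foot. A loose bystander on the robot's side of the work, to be left alone.
- holder_right: Black post holder with a bright post in it, 105 mm tall: 25 mm barrel on a 50 x 31 mm foot, origin under the foot. A loose bystander on the robot's side of the work, to be left alone.
Mind the look-alikes: they are no part of the job. What is shaped like the tin_wide but turquoise is not meant. What is shaped like the tin_flat but red is not meant.

How it is judged:
By the outcome, as a careful person would: the job done as asked, in the order asked, and still so for the second after the job is handed in, with the robot touching nothing.
It also fails if it takes over 109 s, if anything falls off the work surface, if the arm or the gripper's body presses on something with over 40 N, if the wrist force passes 120 N, or if a joint passes its speed limit or range.

## Working session

There is one attempt and no reset: what is moved stays moved. The work goes in short steps, Python scripts to look and compute and a tool call to move; the robot and the scene stay as the last step left them, time stands still between calls to the robot, and variables do not carry over. Pictures are saved under pics/ and viewed, at most 14 in all, crops included, and the job is handed in when it is done.

Besides the shell and the picture viewer there is one more tool, called as name(argument=value, ...) on one line, values as JSON. play_rows: Moves the arm, as the interface text tells. Scaled input: -1 to 1 covers 10 cm each way for a shift and 2 pi rad each way for a turn. Its arguments: {"type":"object","properties":{"commands":{"type":"array"},"squeeze":{"type":"number"}},"required":["commands"]}

```bash
mkdir -p pics; ls
python3 - <<'E'
from station import arm
import cv2,numpy as np
s=arm.state();print({k:np.round(v,3).tolist() for k,v in s.items()})
for c in("scene","top"):
    im=arm.read_camera(c);cv2.imwrite(f"pics/{c}0.png",im[:,:,::-1])
    i=arm.camera_info(c);print(c,i)
    for t in "tin_wide tin_flat tin_tall balance stirrer stage pad holder_left holder_right".split():
        print(t,[(np.round(d["extent"]).tolist(),round(d["conf"],2)) for d in arm.look_for(t,c)[:3]])
print(arm.camera_info("wrist"))
E
```

```text
pics
{'time': 0.0, 'q': [1.001, 0.492, 1.559, -0.0, 1.092, -0.106], 'dq': [0.0, -0.0, -0.0, -0.001, 0.001, -0.002], 'tau': [-0.004, -61.845, -26.158, -0.0, 0.004, 0.0], 'position': [0.279, 0.559, 0.231], 'tool_rot': [-0.722, -3.057, 0.002], 'contact_force': [-0.59, 0.263, -0.495], 'ft_torque': [-0.026, -0.045, 0.018], 'gripper_force': 0.0, 'opening': 0.085}
scene {'mtx': array([[495.51716267,   0.        , 254.4070759 ],
       [  0.        , 495.51716267, 187.74747474],
       [  0.        ,   0.        ,   1.        ]]), 'rvec': array([ 1.81628993,  1.42614123, -0.69361831]), 'tvec': array([-0.13502349, -0.27378784,  1.90727322])}
tin_wide [([280.0, 194.0, 302.0, 209.0], 0.73), ([266.0, 175.0, 287.0, 192.0], 0.7)]
tin_flat [([124.0, 200.0, 140.0, 212.0], 0.73), ([113.0, 243.0, 135.0, 255.0], 0.47), ([346.0, 162.0, 391.0, 194.0], 0.41)]
tin_tall []
balance [([113.0, 190.0, 154.0, 231.0], 0.63)]
stirrer [([344.0, 164.0, 391.0, 195.0], 0.93), ([116.0, 188.0, 155.0, 233.0], 0.21)]
stage [([278.0, 205.0, 321.0, 226.0], 0.96)]
pad [([206.0, 198.0, 236.0, 224.0], 0.87)]
holder_left [([293
[... 915 characters left out ...]
lder_left [([179.0, 234.0, 197.0, 247.0], 0.72), ([123.0, 195.0, 132.0, 206.0], 0.67)]
holder_right [([314.0, 227.0, 333.0, 239.0], 0.68), ([351.0, 168.0, 390.0, 224.0], 0.4)]
{'mtx': array([[286.42616327,   0.        , 258.89994475],
       [  0.        , 286.42616327, 190.37826086],
       [  0.        ,   0.        ,   1.        ]]), 'tool_from_camera': array([[ 1.16168703e-03, -9.49747297e-01, -3.13015530e-01,
         7.90330159e-02],
       [ 9.99999319e-01,  1.06860928e-03,  4.68914328e-04,
        -1.20072250e-03],
       [-1.10858815e-04, -3.13015862e-01,  9.49747892e-01,
        -1.43157495e-01],
       [ 0.00000000e+00,  0.00000000e+00,  0.00000000e+00,
         1.00000000e+00]])}
```

```bash
cat > h.py <<'E'
import numpy as np,cv2
from scipy.spatial.transform import Rotation as R
from station import arm
def ray(cam,uv,z,st=None):
    i=arm.camera_info(cam);K=i["mtx"];d=np.linalg.inv(K)@[uv[0],uv[1],1]
    if cam=="wrist":
        T=i["tool_from_camera"];W=R.from_rotvec(st["tool_rot"])
        d=W.apply(T[:3,:3]@d);o=W.apply(T[:3,3])+st["position"]
    else:
        M=R.from_rotvec(i["rvec"]).as_matrix();d=M.T@d;o=-M.T@i["tvec"]
    return o+d*(z-o[2])/d[2]
def proj(cam,P,st=None):
    i=arm.camera_info(cam);P=np.atleast_2d(np.asarray(P,float))
    if cam=="wrist":
        T=i["tool_from_camera"];W=R.from_rotvec(st["tool_rot"])
        p=(W.inv().apply(P-st["position"])-T[:3,3])@T[:3,:3]
    else: p=R.from_rotvec(i["rvec"]).apply(P)+i["tvec"]
    p=p@i["mtx"].T;return p[:,:2]/p[:,2:]
E
python3 - <<'E'
from h import *
t=cv2.imread("pics/top0.png");cv2.imwrite("pics/topc.png",cv2.resize(t[125:275,90:410],(800,375),interpolation=cv2.INTER_CUBIC))
s=cv2.imread("pics/scene0.png");cv2.imwrite("pics/scenec.png",cv2.resize(s[130:270,95:415],(800,350),interpolation=cv2.INTER_CUBIC))
for n,uv,z in [("wideA",(223.5,170.5),.045),("wideB",(223.5,214.5),.02),("flatA",(372.5,186),.05),("flatB",(373,148.5),.02),("tall",(129.5,198.5),.07),("bal",(371,196),.02),("stir",(133,205.5),.04),("stage",(215.5,172.5),.025),("pad",(288.5,183.5),.01),("hl",(188,240.5),.03),("hr",(323.5,233),.05)]:
    print(n,np.round(ray("top",uv,z),3))
E
```

```text
wideA [0.607 0.091 0.045]
wideB [0.476 0.097 0.02 ]
flatA [ 0.536 -0.355  0.05 ]
flatB [ 0.663 -0.378  0.02 ]
tall [0.527 0.367 0.07 ]
bal [ 0.511 -0.356  0.02 ]
stir [0.512 0.366 0.04 ]
stage [0.607 0.117 0.025]
pad [ 0.565 -0.107  0.01 ]
hl [0.401 0.203 0.03 ]
hr [ 0.401 -0.197  0.05 ]
```

View pics/topc.png

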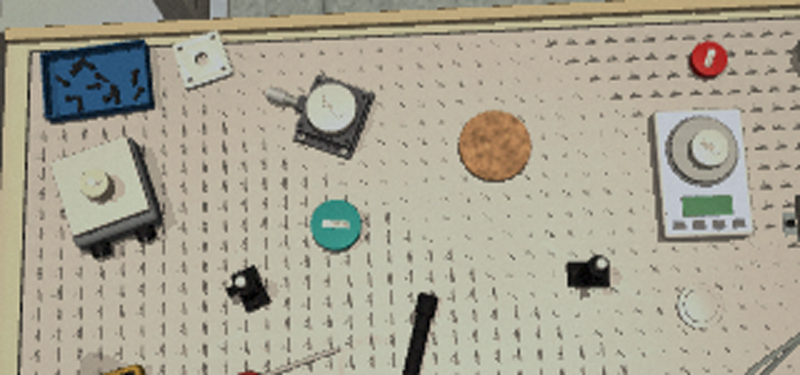

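View pics/scenec.png

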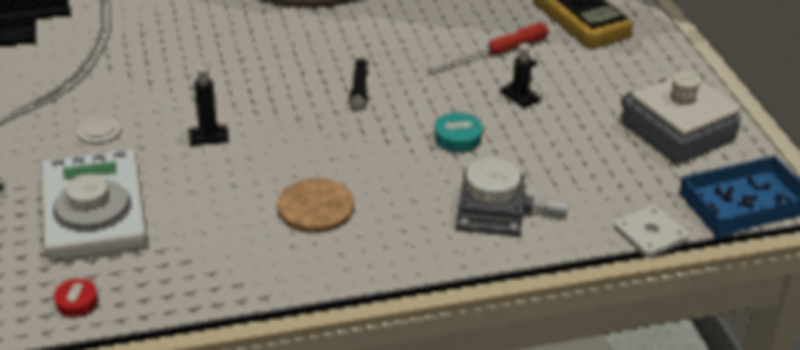

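The top view shows the tins: wide at about (222,168), flat at (374,184) and tall at (128,198). The pad is at (288,183), the turquoise tin at (224,215) and the red one at (373,148). The plan is flat→pad, wide→balance, tall→stage, flat→stirrer. I'll align the tool with the world axes and look from the wrist on the way.

play_rows(commands=[[-1,-0.5,0,0,0,-0.074,-1],[-1,-0.5,0,0,0,-0.074,-1],[-1,-0.5,0,0,0,-0.074,-1],[-1,-0.5,0,0,0,-0.074,-1],[-1,-0.5,0,0,0,-0.074,-1]])

```text
time: 1.5
position: [0.3467, 0.4697, 0.2315]
tool_rot: [0.003, 3.141, 0.001]
contact_force: [0.2, 0.0, 0.3]
opening: 0.085
gripper_force: 0.0
```

play_rows(commands=[[-1,-1,0,0,0,0,-1],[-1,-1,0,0,0,0,-1],[-1,-1,0,0,0,0,-1],[-1,-1,0,0,0,0,-1],[-1,-1,0,0,0,0,-1]])

```text
time: 2.0
position: [0.4467, 0.3701, 0.2312]
tool_rot: [-0.003, -3.141, -0.0]
contact_force: [-0.4, 0.1, -0.5]
opening: 0.0853
gripper_force: 0.0
```

play_rows(commands=[[-0.6,-0.1,0,0,0,0,-1],[-0.6,-0.1,0,0,0,0,-1],[-0.6,-0.1,0,0,0,0,-1],[-0.6,-0.1,0,0,0,0,-1],[-0.6,-0.1,0,0,0,0,-1]])

```text
time: 2.5
position: [0.5053, 0.3606, 0.2314]
tool_rot: [0.003, -3.141, 0.0]
contact_force: [0.2, -0.3, -1.2]
opening: 0.0855
gripper_force: 0.0
```

```bash
cat >> h.py <<'E'
from scipy.optimize import least_squares
a=np.linspace(0,2*np.pi,72,endpoint=False)
def cyl(r,z0,z1): return np.array([[r*np.cos(t),r*np.sin(t),z] for t in a for z in(z0,z1)])
def box(hx,hy,z0,z1): return np.array([[x,y,z] for x in(-hx,hx) for y in(-hy,hy) for z in(z0,z1)])
S=dict(wide=(.031,.023),flat=(.023,.019),tall=(.017,.031))
Z=dict(stage=.03,balance=.04,stirrer=.055,pad=.012)
def fit(pts,ext,cam,st,g):
    f=lambda p:(lambda q:np.r_[q.min(0),q.max(0)]-ext)(proj(cam,pts+[p[0],p[1],0],st))
    r=least_squares(f,g);return np.round(r.x,4),np.round(r.fun,1)
def look(name):
    st=arm.state();im=arm.read_camera("wrist")[:,:,::-1].copy();cv2.imwrite(f"pics/{name}.png",im)
    print("t",round(st["time"],2),"pos",np.round(st["position"],4),"rot",np.round(st["tool_rot"],4),"q",np.round(st["q"],2))
    return st,im
def det(t,st,pts,cam="wrist",g=(.5,0)):
    for d in arm.look_for(t,cam)[:3]:
        e=np.array(d["extent"]);print(t,round(d["conf"],2),np.round(e),*fit(pts,e,cam,st,g))
E
python3 - <<'E'
from h import *
st,im=look("w1")
det("tin_tall",st,cyl(.017,.055,.086),g=(.52,.36))
det("stirrer",st,box(.055,.052,0,.055),g=(.52,.36))
E
```

```text
t 2.5 pos [0.5053 0.3606 0.2314] rot [ 0.0035 -3.1412  0.    ] q [ 0.51  0.48  1.57  0.    1.09 -1.06]
tin_tall 0.9 [253. 178. 283. 215.] [0.5322 0.3688] [-0.9 -0.2  0.9  0.3]
stirrer 0.93 [214. 119. 319. 235.] [0.5198 0.3668] [  5.4   9.1  -5.4 -10.4]
```

View pics/w1.png

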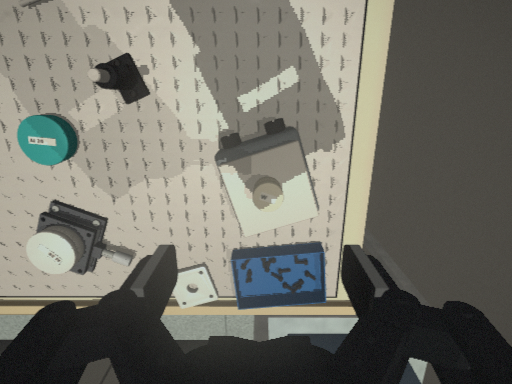

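The wrist view shows the tall tin at about (267,193) on the stirrer plate. The stage is at lower left with the wide tin at (57,250), and the turquoise tin is at (47,139). I'll zoom in on the stirrer plate corners, then move over the stage.

Run:
```python
import cv2
t=cv2.imread("pics/w1.png");cv2.imwrite("pics/w1c.png",cv2.resize(t[120:245,205:330],(750,750)[:2] if 0 else (600,600),interpolation=cv2.INTER_CUBIC))
```

```text
(no output)
```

View pics/w1c.png

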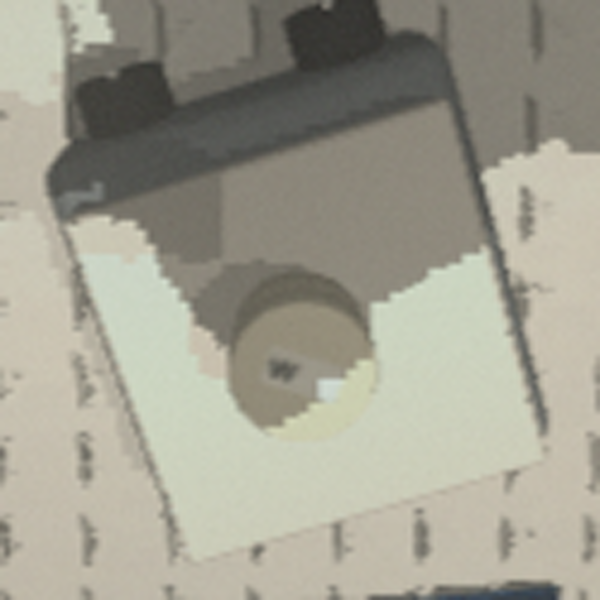

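play_rows(commands=[[0,-1,0,0,0,0,-1],[0,-1,0,0,0,0,-1],[0,-1,0,0,0,0,-1]])

```text
time: 2.95
position: [0.5064, 0.2559, 0.2317]
tool_rot: [-0.003, -3.141, 0.001]
contact_force: [1.2, 0.7, 0.8]
opening: 0.0852
gripper_force: 0.0
```

play_rows(commands=[[-0.6,-1,0,0,0,0,-1],[-0.6,-1,0,0,0,0,-1],[-0.6,-1,0,0,0,0,-1],[-0.6,-1,0,0,0,0,-1]])

```text
time: 3.35
position: [0.5678, 0.1585, 0.2312]
tool_rot: [0.003, 3.141, 0.0]
contact_force: [-0.3, 0.2, 1.0]
opening: 0.0852
gripper_force: 0.0
```

play_rows(commands=[[0,-0.6,0,0,0,0,-1],[0,-0.6,0,0,0,0,-1],[0,-0.6,0,0,0,0,-1],[0,-0.6,0,0,0,0,-1]])

```text
time: 3.75
position: [0.5668, 0.1012, 0.2315]
tool_rot: [-0.002, 3.141, 0.001]
contact_force: [-0.3, -0.1, -0.7]
opening: 0.085
gripper_force: 0.0
```

Run:
```python
from h import *
st,im=look("w2")
det("tin_wide",st,cyl(.031,.03,.053),g=(.6,.1))
det("stage",st,box(.045,.038,0,.03),g=(.6,.1))
det("pad",st,cyl(.045,0,.012),g=(.56,-.1))
c=proj("wrist",[.607,.1,.03],st)[0].astype(int);print(c)
x,y=np.maximum(c-62,0);cv2.imwrite("pics/w2c.png",cv2.resize(im[y:y+125,x:x+125],(600,600),interpolation=cv2.INTER_CUBIC));print(x,y)
```

```text
t 3.75 pos [0.5668 0.1012 0.2315] rot [-2.4000e-03  3.1413e+00  7.0000e-04] q [ 0.06  0.42  1.68  0.    1.04 -1.51]
tin_wide 0.97 [226.  58. 283. 117.] [0.4799 0.0944] [-0.7 -1.7  0.7  2. ]
tin_wide 0.73 [229. 180. 277. 229.] [0.6151 0.0925] [-1.6 -1.9  1.6  2.1]
stage 0.58 [216. 155. 315. 236.] [0.6113 0.1083] [ 18.5   3.7 -18.5  -5.5]
pad 0.95 [ 64. 130. 138. 198.] [ 0.5736 -0.1072] [-0.3 -0.3  0.3  0.4]
[259 195]
197 133
```

View pics/w2c.png

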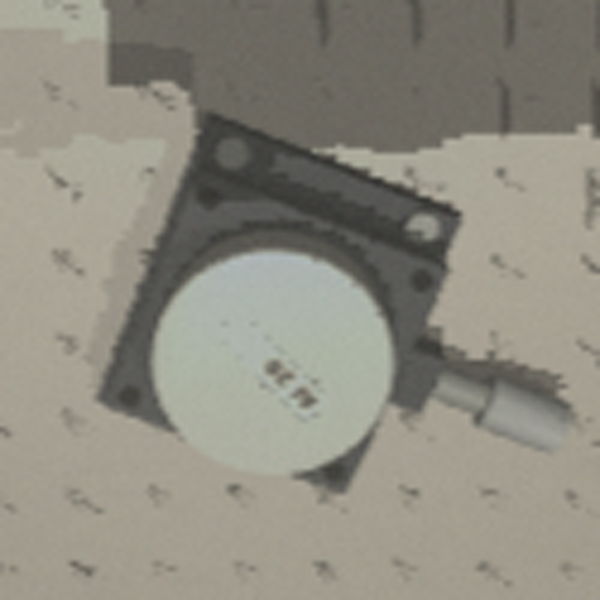

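Crop positions: the stirrer plate corners are at (65,218), (450,98), (545,458) and (195,560). The stage top corners are near (200,168), (447,265), (103,400) and (345,490), with the wide tin's lid centred at (273,361).

Run:
```python
from h import *
s1=dict(position=[.5053,.3606,.2314],tool_rot=[.0035,-3.1412,0]);s2=dict(position=[.5668,.1012,.2315],tool_rot=[-.0024,3.1413,.0007])
def f(pts,off,z,s):
    P=np.array([ray("wrist",np.array(p)/4.8+off,z,s) for p in pts]);
    print(np.round(P[:,:2],3).tolist(),np.round(P.mean(0),4),"sides",np.round(np.linalg.norm(np.diff(np.r_[P,P[:1]],axis=0),axis=1),3))
f([(65,218),(450,98),(545,458),(195,560)],(205,120),.055,s1)
f([(302,370)],(205,120),.086,s1)
f([(200,168),(447,265),(345,490),(103,400)],(197,133),.03,s2)
f([(273,361)],(197,133),.053,s2)
```

```text
[[0.501, 0.313], [0.472, 0.403], [0.562, 0.431], [0.591, 0.343]] [0.5318 0.3726 0.055 ] sides [0.095 0.095 0.093 0.095]
[[0.528, 0.369]] [0.5282 0.3688 0.086 ] sides [0.]
[[0.572, 0.075], [0.598, 0.139], [0.664, 0.113], [0.637, 0.047]] [0.6174 0.0936 0.03  ] sides [0.07  0.071 0.072 0.071]
[[0.616, 0.094]] [0.6158 0.0938 0.053 ] sides [0.]
```

play_rows(commands=[[0,-1,0,0,0,0,-1],[0,-1,0,0,0,0,-1],[0,-1,0,0,0,0,-1]])

```text
time: 4.25
position: [0.5674, -0.0039, 0.2312]
tool_rot: [0.003, 3.141, -0.001]
contact_force: [0.4, 0.6, -0.1]
opening: 0.0854
gripper_force: 0.0
```

play_rows(commands=[[0,-1,0,0,0,0,-1],[0,-1,0,0,0,0,-1],[0,-1,0,0,0,0,-1]])

```text
time: 4.55
position: [0.5675, -0.104, 0.2312]
tool_rot: [0.004, 3.141, -0.001]
contact_force: [0.1, 0.8, -0.1]
opening: 0.0854
gripper_force: 0.0
```

play_rows(commands=[[0,-1,0,0,0,0,-1],[0,-1,0,0,0,0,-1],[0,-1,0,0,0,0,-1]])

```text
time: 4.85
position: [0.5677, -0.2039, 0.231]
tool_rot: [0.003, 3.141, -0.001]
contact_force: [0.5, -0.3, -0.6]
opening: 0.0854
gripper_force: 0.0
```

play_rows(commands=[[0.5,-1,0,0,0,0,-1],[0.5,-1,0,0,0,0,-1],[0.5,-1,0,0,0,0,-1]])

```text
time: 5.15
position: [0.5164, -0.3023, 0.2311]
tool_rot: [-0.001, -3.141, 0.0]
contact_force: [-0.2, -0.8, 0.6]
opening: 0.0854
gripper_force: 0.0
```

play_rows(commands=[[0,-0.5,0,0,0,0,-1],[0,-0.5,0,0,0,0,-1],[0,-0.5,0,0,0,0,-1],[0,-0.5,0,0,0,0,-1]])

```text
time: 5.55
position: [0.5181, -0.3487, 0.2312]
tool_rot: [0.004, -3.141, -0.001]
contact_force: [0.7, 0.7, -0.6]
opening: 0.0854
gripper_force: 0.0
```

Run:
```python
from h import *
st,im=look("w3");print(repr(st["position"]),repr(st["tool_rot"]))
det("tin_flat",st,cyl(.023,.04,.059),g=(.53,-.35))
det("balance",st,box(.08,.055,0,.03),g=(.5,-.35))
c=proj("wrist",[.53,-.355,.04],st)[0].astype(int)
x,y=np.maximum(c-62,0);cv2.imwrite("pics/w3c.png",cv2.resize(im[y:y+125,x:x+125],(600,600),interpolation=cv2.INTER_CUBIC));print(x,y)
```

```text
t 5.55 pos [ 0.5181 -0.3487  0.2312] rot [ 3.6000e-03 -3.1413e+00 -1.1000e-03] q [-0.7   0.49  1.56  0.    1.09 -2.27]
array([ 0.51808459, -0.34868072,  0.23115846]) array([ 3.55560352e-03, -3.14132863e+00, -1.13489154e-03])
tin_flat 0.84 [223. 246. 255. 282.] [ 0.6464 -0.3751] [-1.9 -1.6  2.   1.8]
tin_flat 0.77 [232. 168. 270. 213.] [ 0.5452 -0.3588] [-0.7  1.7  0.7 -1.7]
balance 0.56 [207.  97. 306. 224.] [ 0.5189 -0.3533] [ 1.1 -0.3 -1.1  0.2]
192 113
```

View pics/w3c.png

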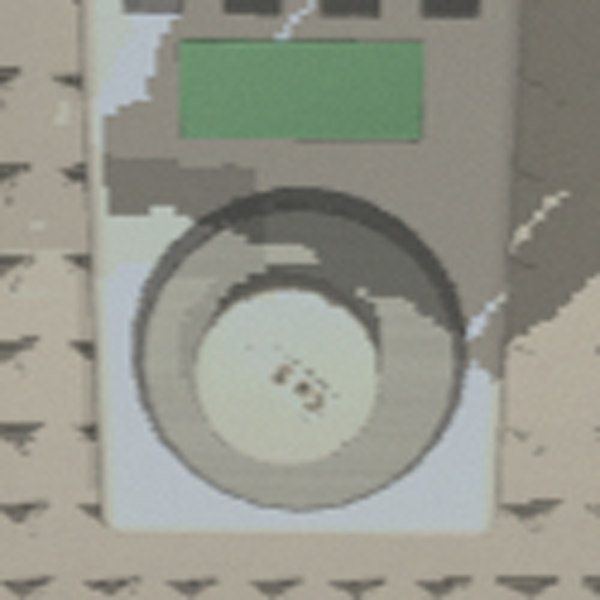

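In the crop, the pan's circle is centred at about (302,358) and the flat tin's lid at (286,376).

Run:
```python
from h import *
s=dict(position=[0.51808,-0.34868,0.23116],tool_rot=[.00356,-3.14133,-.00113])
for n,p,z in (("pan",(302,358),.04),("panL",(143,358),.04),("panR",(463,358),.04),("panB",(302,510),.04),("flat",(286,376),.059),("fL",(195,376),.059),("fR",(378,376),.059),("fB",(286,465),.059)):
    print(n,np.round(ray("wrist",np.array(p)/4.8+(192,113),z,s),4))
```

```text
pan [ 0.5449 -0.3549  0.04  ]
panL [ 0.5451 -0.3955  0.04  ]
panR [ 0.5448 -0.3138  0.04  ]
panB [ 0.5872 -0.3549  0.04  ]
flat [ 0.5435 -0.3585  0.059 ]
fL [ 0.5435 -0.3805  0.059 ]
fR [ 0.5434 -0.3363  0.059 ]
fB [ 0.5666 -0.3586  0.059 ]
```

play_rows(commands=[[-0.27,-0.09,0.3,0,0,0,-1],[-0.27,-0.09,0.6,0,0,0,-1],[-0.27,-0.09,1,0,0,0,-1],[-0.27,-0.09,1,0,0,0,-1]])

```text
time: 6.1
position: [0.5432, -0.3571, 0.1268]
tool_rot: [0.003, -3.135, -0.008]
contact_force: [-0.2, 0.9, 0.1]
opening: 0.0854
gripper_force: 0.0
```

play_rows(commands=[[0,0,0.3,0,0,0,-1],[0,0,0.5,0,0,0,-1],[0,0,0.7,0,0,0,-1],[0,0,0.82,0,0,0,-1],[0,0,0.89,0,0,0,-1],[0,0,0.89,0,0,0,-1],[0,0,0.89,0,0,0,-1]])

```text
time: 6.8
position: [0.545, -0.3595, 0.0433]
tool_rot: [-0.002, 3.141, -0.001]
contact_force: [0.2, 0.8, 0.5]
opening: 0.0855
gripper_force: 0.0
```

play_rows(commands=[[0,0,0,0,0,0,1],[0,0,0,0,0,0,1],[0,0,0,0,0,0,1],[0,0,0,0,0,0,1],[0,0,0,0,0,0,1],[0,0,0,0,0,0,1],[0,0,0,0,0,0,1],[0,0,0,0,0,0,1],[0,0,0,0,0,0,1],[0,0,0,0,0,0,1]], squeeze=30)

```text
time: 7.8
position: [0.5448, -0.3593, 0.043]
tool_rot: [-0.002, 3.141, -0.001]
contact_force: [-0.6, 0.8, 5.3]
opening: 0.0441
gripper_force: 29.8
```

play_rows(commands=[[0,0,-0.15,0,0,0,1],[0,0,-0.4,0,0,0,1],[0,0,-0.7,0,0,0,1],[0,0,-1,0,0,0,1],[0,0,-1,0,0,0,1]])

```text
time: 8.3
position: [0.5459, -0.3603, 0.1475]
tool_rot: [-0.002, 3.136, -0.007]
contact_force: [0.5, -0.1, -0.7]
opening: 0.0442
gripper_force: 30.7
```

play_rows(commands=[[0,0.25,-0.1,0,0,0,1],[0,0.5,-0.2,0,0,0,1],[0,0.75,-0.3,0,0,0,1],[0,1,-0.3,0,0,0,1]])

```text
time: 8.7
position: [0.5446, -0.2585, 0.1737]
tool_rot: [-0.001, 3.14, -0.001]
contact_force: [0.1, 0.7, -0.7]
opening: 0.044
gripper_force: 30.8
```

play_rows(commands=[[-0.1,0.3,0,0,0,0,1],[-0.2,0.6,0,0,0,0,1],[-0.28,0.85,0,0,0,0,1],[-0.28,1,0,0,0,0,1],[-0.28,1,0,0,0,0,1]])

```text
time: 9.2
position: [0.5721, -0.1576, 0.1724]
tool_rot: [0.005, -3.141, -0.001]
contact_force: [-0.1, -0.1, 0.2]
opening: 0.044
gripper_force: 30.8
```

Run:
```python
from h import *
st,im=look("w4");print(st["opening"],st["gripper_force"])
det("pad",st,cyl(.045,0,.012),g=(.57,-.1))
```

```text
t 9.2 pos [ 0.5721 -0.1576  0.1724] rot [ 5.0000e-03 -3.1411e+00 -5.0000e-04] q [-0.38  0.51  1.7   0.    0.93 -1.95]
0.044019136938944214 30.78301727771759
pad 0.94 [267. 130. 348. 212.] [ 0.5726 -0.1056] [-0.7  0.9  0.6 -1. ]
```

View pics/w4.png

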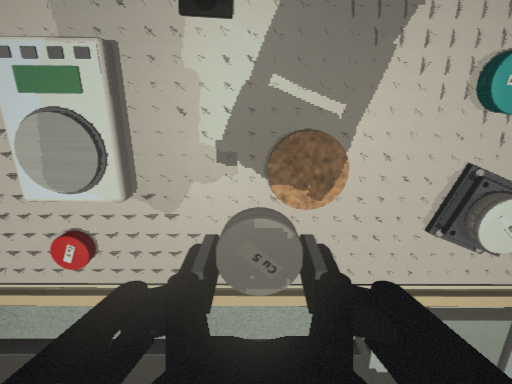

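The flat tin is held level at about (259,250), and the pad is at (307,170) with nothing on it. Placing it there.

play_rows(commands=[[0,0.52,0,0,0,0,1],[0,0.52,0.3,0,0,0,1],[0,0.52,0.6,0,0,0,1],[0,0.52,0.9,0,0,0,1],[0,0.52,0.9,0,0,0,1]])

```text
time: 9.8
position: [0.5706, -0.1079, 0.0792]
tool_rot: [-0.0, -3.136, -0.003]
contact_force: [-0.1, -0.3, -0.5]
opening: 0.0436
gripper_force: 30.9
```

play_rows(commands=[[0,0,0.25,0,0,0,1],[0,0,0.45,0,0,0,1],[0,0,0.57,0,0,0,1],[0,0,0.63,0,0,0,1],[0,0,0.65,0,0,0,1],[0,0,0.65,0,0,0,1],[0,0,0.65,0,0,0,1]])

```text
time: 10.5
position: [0.5727, -0.1073, 0.0181]
tool_rot: [-0.002, 3.14, -0.0]
contact_force: [0.1, 0.6, -0.5]
opening: 0.044
gripper_force: 30.9
```

play_rows(commands=[[0,0,0.01,0,0,0,1],[0,0,0.02,0,0,0,1],[0,0,0.02,0,0,0,1]])

```text
time: 10.8
position: [0.5723, -0.1072, 0.0153]
tool_rot: [-0.002, 3.141, 0.0]
contact_force: [0.3, 0.2, -0.9]
opening: 0.0439
gripper_force: 30.9
```

play_rows(commands=[[0,0,0,0,0,0,-1],[0,0,0,0,0,0,-1],[0,0,0,0,0,0,-1],[0,0,0,0,0,0,-1],[0,0,0,0,0,0,-1],[0,0,0,0,0,0,-1],[0,0,0,0,0,0,-1],[0,0,0,0,0,0,-1]])

```text
time: 11.6
position: [0.5723, -0.1072, 0.0153]
tool_rot: [-0.002, 3.142, 0.0]
contact_force: [0.5, -0.1, -0.2]
opening: 0.0855
gripper_force: 0.0
```

play_rows(commands=[[0,0,-0.2,0,0,0,-1],[0,0,-0.5,0,0,0,-1],[0,0,-1,0,0,0,-1],[0,0,-1,0,0,0,-1]])

```text
time: 12.0
position: [0.5746, -0.1078, 0.1207]
tool_rot: [-0.002, 3.133, -0.004]
contact_force: [0.5, -0.6, -1.8]
opening: 0.0857
gripper_force: 0.0
```

play_rows(commands=[[-0.44,0.5,-0.2,0,0,0,-1],[-0.44,1,-0.2,0,0,0,-1],[-0.44,1,-0.2,0,0,0,-1],[-0.44,1,-0.2,0,0,0,-1]])

```text
time: 12.4
position: [0.6162, -0.0051, 0.1351]
tool_rot: [-0.007, 3.142, 0.0]
contact_force: [-0.1, 0.2, -1.2]
opening: 0.0854
gripper_force: 0.0
```

Run:
```python
from h import *
st,im=look("w5")
det("tin_flat",st,cyl(.023,.012,.031),g=(.57,-.1))
det("tin_wide",st,cyl(.031,.03,.053),g=(.6,.1))
```

```text
t 12.4 pos [ 0.6162 -0.0051  0.1351] rot [-6.7000e-03  3.1416e+00  2.0000e-04] q [-0.12  0.58  1.68  0.    0.88 -1.69]
tin_flat 0.92 [114. 108. 170. 168.] [ 0.5729 -0.1098] [-1.9  2.5  2.  -2.5]
tin_wide 0.91 [335. 156. 413. 231.] [0.6166 0.0919] [-2.2 -0.3  2.   0.6]
tin_wide 0.84 [344.   0. 429.  63.] [0.4961 0.0849] [ -6.3 -15.6   5.6  21.6]
```

play_rows(commands=[[0,0.5,0,0,0,0,-1],[0,0.98,0,0,0,0,-1],[0,0.98,0.1,0,0,0,-1],[0,0.98,0.2,0,0,0,-1],[0,0.98,0.2,0,0,0,-1],[0,0.98,0.2,0,0,0,-1]])

```text
time: 13.15
position: [0.6161, 0.0892, 0.1149]
tool_rot: [-0.001, -3.141, 0.0]
contact_force: [0.5, 0.2, 0.2]
opening: 0.0852
gripper_force: 0.0
```

Run:
```python
from h import *
st,im=look("w6")
det("tin_wide",st,cyl(.031,.03,.053),g=(.6,.1))
```

```text
t 13.15 pos [0.6161 0.0892 0.1149] rot [-1.3000e-03 -3.1408e+00  1.0000e-04] q [ 0.04  0.62  1.68 -0.    0.85 -1.53]
tin_wide 0.62 [223.   0. 310.  60.] [0.5003 0.0926] [ -4.8 -20.4   4.8  28.6]
tin_wide 0.55 [227. 162. 304. 242.] [0.6178 0.0927] [-1.8 -1.1  1.8  1.3]
```

View pics/w6.png

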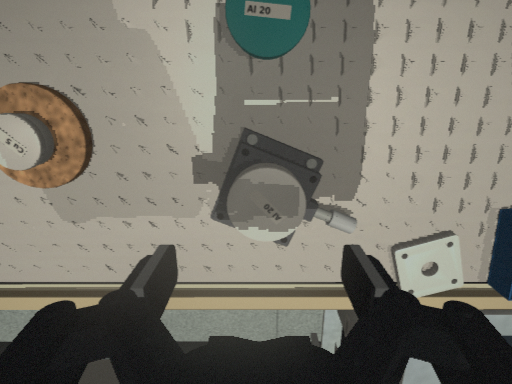

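The flat tin sits near the middle of the pad at (20,140), and the wide tin is at (266,202) under the tool. Picking it up.

play_rows(commands=[[-0.01,0.04,0.3,0,0,0,-1],[-0.01,0.04,0.5,0,0,0,-1],[-0.01,0.04,0.7,0,0,0,-1],[-0.01,0.04,0.8,0,0,0,-1],[-0.01,0.04,0.86,0,0,0,-1],[-0.01,0.04,0.86,0,0,0,-1],[-0.01,0.04,0.86,0,0,0,-1]])

```text
time: 13.95
position: [0.6175, 0.0948, 0.0301]
tool_rot: [-0.002, 3.141, 0.0]
contact_force: [0.4, 0.0, 1.0]
opening: 0.0852
gripper_force: 0.0
```

play_rows(commands=[[0,0,0,0,0,0,1],[0,0,0,0,0,0,1],[0,0,0,0,0,0,1],[0,0,0,0,0,0,1],[0,0,0,0,0,0,1],[0,0,0,0,0,0,1],[0,0,0,0,0,0,1],[0,0,0,0,0,0,1]], squeeze=35)

```text
time: 14.75
position: [0.6174, 0.0949, 0.0304]
tool_rot: [-0.002, 3.14, 0.0]
contact_force: [-1.6, -1.6, 6.1]
opening: 0.0599
gripper_force: 36.5
```

play_rows(commands=[[0,0,-0.15,0,0,0,1],[0,0,-0.4,0,0,0,1],[0,0,-0.7,0,0,0,1],[0,0,-1,0,0,0,1],[0,0,-1,0,0,0,1]])

```text
time: 15.25
position: [0.6187, 0.0951, 0.1344]
tool_rot: [-0.002, 3.134, 0.001]
contact_force: [0.3, 0.2, -0.5]
opening: 0.0597
gripper_force: 38.1
```

play_rows(commands=[[0,-0.25,-0.2,0,0,0,1],[0,-0.5,-0.3,0,0,0,1],[0,-0.75,-0.4,0,0,0,1],[0,-1,-0.4,0,0,0,1]])

```text
time: 15.65
position: [0.6174, -0.006, 0.171]
tool_rot: [-0.002, 3.139, -0.0]
contact_force: [0.5, -0.8, -1.6]
opening: 0.0601
gripper_force: 38.2
```

play_rows(commands=[[0,-0.35,0,0,0,0,1],[0,-0.7,0,0,0,0,1],[0,-1,0,0,0,0,1]])

```text
time: 15.95
position: [0.617, -0.1067, 0.1696]
tool_rot: [-0.001, 3.142, 0.0]
contact_force: [1.0, 0.1, -0.7]
opening: 0.0601
gripper_force: 38.2
```

play_rows(commands=[[0.25,-0.35,0,0,0,0,1],[0.5,-0.7,0,0,0,0,1],[0.72,-1,0,0,0,0,1]])

```text
time: 16.25
position: [0.544, -0.2065, 0.1694]
tool_rot: [0.001, -3.141, -0.0]
contact_force: [0.2, -0.2, -0.3]
opening: 0.0602
gripper_force: 38.2
```

play_rows(commands=[[0,-0.35,0,0,0,0,1],[0,-0.6,0,0,0,0,1],[0,-0.8,0,0,0,0,1],[0,-0.8,0,0,0,0,1],[0,-0.8,0,0,0,0,1]])

```text
time: 16.75
position: [0.5454, -0.2849, 0.1691]
tool_rot: [0.001, -3.141, -0.001]
contact_force: [0.8, 0.3, -0.8]
opening: 0.0598
gripper_force: 38.2
```

Run:
```python
from h import *
st,im=look("w7");print(st["opening"],st["gripper_force"])
det("balance",st,box(.08,.055,0,.03),g=(.5,-.35))
c=proj("wrist",cyl(.04,.04,.04)+[.546,-.355,0],st).astype(int)
cv2.polylines(im,[c[::2]],True,(0,0,255),1);cv2.imwrite("pics/w7o.png",im)
```

```text
t 16.75 pos [ 0.5454 -0.2849  0.1691] rot [ 1.2000e-03 -3.1412e+00 -1.0000e-03] q [-0.59  0.54  1.65  0.    0.95 -2.16]
0.05982774069875847 38.22189509868622
balance 0.66 [127.  70. 249. 227.] [ 0.5222 -0.3521] [-0.8 -1.   1.   1.5]
```

View pics/w7o.png

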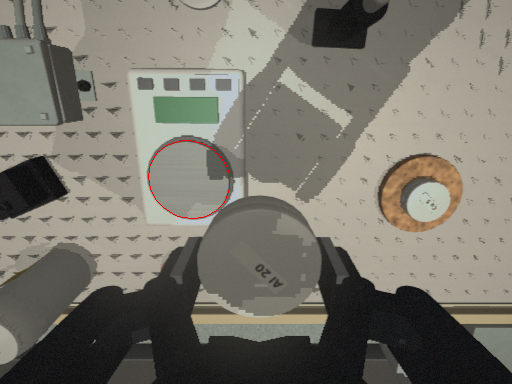

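The projected pan circle matches the real pan at (190,179), and the wide tin is held level. Placing it.

play_rows(commands=[[0,-0.4,0,0,0,0,1],[0,-0.7,0,0,0,0,1],[0,-0.7,0.3,0,0,0,1],[0,-0.7,0.6,0,0,0,1],[0,-0.7,0.8,0,0,0,1],[0,-0.7,0.8,0,0,0,1]])

```text
time: 17.45
position: [0.5449, -0.3534, 0.0867]
tool_rot: [0.003, -3.138, -0.005]
contact_force: [-0.4, 0.9, -0.7]
opening: 0.0603
gripper_force: 38.3
```

play_rows(commands=[[0,0,0.2,0,0,0,1],[0,0,0.35,0,0,0,1],[0,0,0.43,0,0,0,1],[0,0,0.46,0,0,0,1],[0,0,0.46,0,0,0,1],[0,0,0.46,0,0,0,1]])

```text
time: 18.05
position: [0.5459, -0.3554, 0.0439]
tool_rot: [-0.002, 3.141, -0.001]
contact_force: [1.1, 0.3, -0.4]
opening: 0.0602
gripper_force: 38.3
```

play_rows(commands=[[0,0,0.02,0,0,0,1],[0,0,0.028,0,0,0,1],[0,0,0.028,0,0,0,1]])

```text
time: 18.35
position: [0.5456, -0.3552, 0.0405]
tool_rot: [-0.002, 3.142, 0.0]
contact_force: [-0.1, -0.3, -1.3]
opening: 0.0602
gripper_force: 38.3
```

play_rows(commands=[[0,0,0,0,0,0,-1],[0,0,0,0,0,0,-1],[0,0,0,0,0,0,-1],[0,0,0,0,0,0,-1],[0,0,0,0,0,0,-1],[0,0,0,0,0,0,-1],[0,0,0,0,0,0,-1],[0,0,0,0,0,0,-1]])

```text
time: 19.15
position: [0.5456, -0.3552, 0.0405]
tool_rot: [-0.002, 3.141, 0.0]
contact_force: [0.2, -0.3, 0.3]
opening: 0.0853
gripper_force: 0.0
```

play_rows(commands=[[0,0,-0.2,0,0,0,-1],[0,0,-0.5,0,0,0,-1],[0,0,-1,0,0,0,-1],[0,0,-1,0,0,0,-1],[0,0,-1,0,0,0,-1]])

```text
time: 19.65
position: [0.5459, -0.3554, 0.1416]
tool_rot: [-0.002, 3.14, -0.002]
contact_force: [-1.1, 0.2, -0.7]
opening: 0.0857
gripper_force: 0.0
```

play_rows(commands=[[0,0,-0.4,0,0,0,-1],[0,0,-0.4,0,0,0,-1],[0,0,-0.4,0,0,0,-1]])

```text
time: 19.95
position: [0.5455, -0.3551, 0.1799]
tool_rot: [0.002, -3.141, -0.001]
contact_force: [-0.9, -0.3, -0.4]
opening: 0.0854
gripper_force: 0.0
```

Run:
```python
from h import *
st,im=look("w8")
det("tin_wide",st,cyl(.031,.04,.063),g=(.54,-.35))
```

```text
t 19.95 pos [ 0.5455 -0.3551  0.1799] rot [ 1.9000e-03 -3.1414e+00 -5.0000e-04] q [-0.68  0.58  1.55  0.    1.02 -2.25]
tin_wide 0.68 [228. 150. 290. 212.] [ 0.5455 -0.3562] [-1.5 -2.7  1.5  3. ]
```

View pics/w8.png

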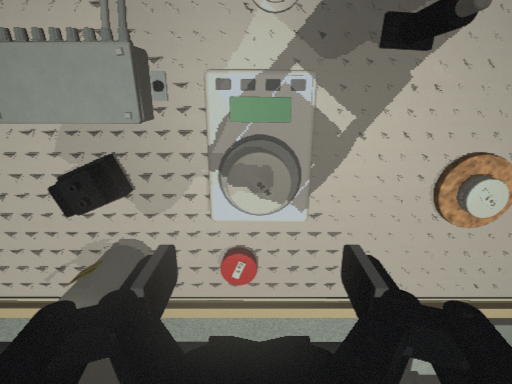

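The wide tin is centred on the pan at (260,185). Next I'll go to the tall tin.

play_rows(commands=[[0,0.5,-0.2,0,0,0,-1],[0,1,-0.2,0,0,0,-1],[0,1,-0.2,0,0,0,-1]])

```text
time: 20.35
position: [0.5449, -0.2508, 0.1997]
tool_rot: [0.006, -3.14, -0.003]
contact_force: [0.6, 0.3, -0.3]
opening: 0.0852
gripper_force: 0.0
```

play_rows(commands=[[0,0.5,0,0,0,0,-1],[0,1,0,0,0,0,-1],[0,1,0,0,0,0,-1]])

```text
time: 20.65
position: [0.5446, -0.1507, 0.1994]
tool_rot: [0.008, -3.139, -0.003]
contact_force: [0.8, -0.8, -0.3]
opening: 0.0855
gripper_force: 0.0
```

play_rows(commands=[[0,0.5,0,0,0,0,-1],[0,1,0,0,0,0,-1],[0,1,0,0,0,0,-1]])

```text
time: 20.95
position: [0.5446, -0.0512, 0.1995]
tool_rot: [0.008, -3.139, -0.002]
contact_force: [0.0, -0.7, 0.2]
opening: 0.0854
gripper_force: 0.0
```

play_rows(commands=[[0,0.5,0,0,0,0,-1],[0,1,0,0,0,0,-1],[0,1,0,0,0,0,-1]])

```text
time: 21.25
position: [0.5447, 0.0485, 0.1995]
tool_rot: [0.008, -3.14, -0.001]
contact_force: [-0.9, -0.7, -0.6]
opening: 0.0852
gripper_force: 0.0
```

play_rows(commands=[[0,0.5,0,0,0,0,-1],[0,1,0,0,0,0,-1],[0,1,0,0,0,0,-1]])

```text
time: 21.55
position: [0.5449, 0.1481, 0.1995]
tool_rot: [0.008, -3.141, -0.001]
contact_force: [0.2, -0.8, -0.3]
opening: 0.0853
gripper_force: 0.0
```

play_rows(commands=[[0,0.5,0,0,0,0,-1],[0,1,0,0,0,0,-1],[0,1,0,0,0,0,-1]])

```text
time: 21.85
position: [0.545, 0.2478, 0.1995]
tool_rot: [0.007, -3.141, -0.001]
contact_force: [-0.1, -0.5, 0.6]
opening: 0.0852
gripper_force: 0.0
```

play_rows(commands=[[0.15,0.5,0,0,0,0,-1],[0.15,1,0,0,0,0,-1],[0.15,1,0,0,0,0,-1]])

```text
time: 22.15
position: [0.5299, 0.3474, 0.1995]
tool_rot: [0.006, -3.141, -0.001]
contact_force: [0.7, -1.0, -0.6]
opening: 0.0852
gripper_force: 0.0
```

play_rows(commands=[[0,0.24,0,0,0,0,-1],[0,0.24,0.2,0,0,0,-1],[0,0.24,0.2,0,0,0,-1],[0,0.24,0.2,0,0,0,-1]])

```text
time: 22.55
position: [0.5304, 0.3671, 0.18]
tool_rot: [-0.0, -3.14, 0.002]
contact_force: [0.9, 0.7, 0.8]
opening: 0.0854
gripper_force: 0.0
```

Run:
```python
from h import *
st,im=look("w9")
det("tin_tall",st,cyl(.017,.055,.086),g=(.53,.37))
q=np.array([[.501,.313,.055],[.472,.403,.055],[.562,.431,.055],[.591,.343,.055]])
cv2.polylines(im,[proj("wrist",q,st).astype(int)],True,(0,0,255),1)
cv2.polylines(im,[proj("wrist",cyl(.017,.086,.086)+[.530,.369,0],st).astype(int)[::2]],True,(255,0,0),1);cv2.imwrite("pics/w9o.png",im)
```

```text
t 22.55 pos [0.5304 0.3671 0.18  ] rot [-0.0000e+00 -3.1403e+00  1.5000e-03] q [ 0.5   0.57  1.56 -0.    1.01 -1.07]
tin_tall 0.63 [245. 166. 280. 210.] [0.5305 0.3686] [-2.1 -0.8  2.1  0.9]
```

View pics/w9o.png

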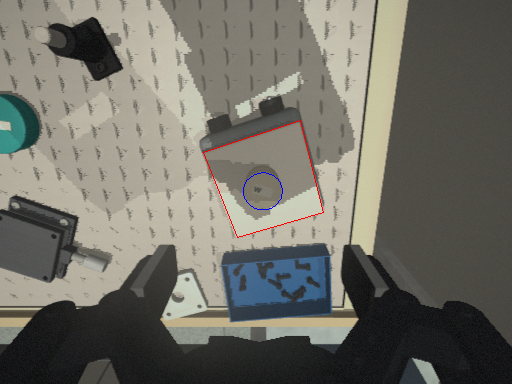

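The outlines for the plate and the tall tin's lid at (263,190) fit the picture well. Picking it up.

play_rows(commands=[[0,0.02,0.3,0,0,0,-1],[0,0.02,0.6,0,0,0,-1],[0,0.02,0.8,0,0,0,-1],[0,0.02,0.8,0,0,0,-1]])

```text
time: 23.05
position: [0.5292, 0.3697, 0.0987]
tool_rot: [0.001, -3.139, 0.003]
contact_force: [-0.1, -1.2, 0.6]
opening: 0.0857
gripper_force: 0.0
```

play_rows(commands=[[0,0,0.2,0,0,0,-1],[0,0,0.3,0,0,0,-1],[0,0,0.38,0,0,0,-1],[0,0,0.38,0,0,0,-1],[0,0,0.38,0,0,0,-1]])

```text
time: 23.55
position: [0.5301, 0.3709, 0.0632]
tool_rot: [-0.002, 3.141, 0.001]
contact_force: [-1.1, 0.1, 0.9]
opening: 0.0852
gripper_force: 0.0
```

play_rows(commands=[[0,0,0,0,0,0,1],[0,0,0,0,0,0,1],[0,0,0,0,0,0,1],[0,0,0,0,0,0,1],[0,0,0,0,0,0,1],[0,0,0,0,0,0,1],[0,0,0,0,0,0,1],[0,0,0,0,0,0,1],[0,0,0,0,0,0,1],[0,0,0,0,0,0,1]], squeeze=30)

```text
time: 24.55
position: [0.5298, 0.3709, 0.0629]
tool_rot: [-0.002, 3.141, 0.001]
contact_force: [-2.0, -0.4, 6.3]
opening: 0.0326
gripper_force: 29.6
```

play_rows(commands=[[0,0,-0.15,0,0,0,1],[0,0,-0.4,0,0,0,1],[0,0,-0.7,0,0,0,1],[0,0,-1,0,0,0,1],[0,0,-1,0,0,0,1]])

```text
time: 25.05
position: [0.5311, 0.3716, 0.1675]
tool_rot: [-0.002, 3.135, 0.005]
contact_force: [-0.0, -0.1, -0.9]
opening: 0.0325
gripper_force: 29.9
```

play_rows(commands=[[-0.15,-0.3,0,0,0,0,1],[-0.3,-0.7,0,0,0,0,1],[-0.4,-1,0,0,0,0,1]])

```text
time: 25.35
position: [0.5702, 0.2691, 0.1624]
tool_rot: [0.002, -3.141, 0.0]
contact_force: [0.3, 0.6, 0.7]
opening: 0.0327
gripper_force: 29.9
```

play_rows(commands=[[-0.15,-0.35,0,0,0,0,1],[-0.3,-0.7,0,0,0,0,1],[-0.47,-1,0,0,0,0,1],[-0.47,-1,0,0,0,0,1],[-0.47,-1,0,0,0,0,1]])

```text
time: 25.85
position: [0.6169, 0.1703, 0.1622]
tool_rot: [-0.001, -3.141, -0.0]
contact_force: [-0.0, 0.6, 1.0]
opening: 0.032
gripper_force: 30.0
```

Run:
```python
from h import *
st,im=look("w10");print(st["opening"],st["gripper_force"])
det("stage",st,box(.045,.038,0,.03),g=(.6,.1))
q=np.array([[.572,.075,.03],[.598,.139,.03],[.664,.113,.03],[.637,.047,.03]])
c=proj("wrist",q.mean(0),st)[0].astype(int)
cv2.polylines(im,[proj("wrist",q,st).astype(int)],True,(0,0,255),1);cv2.imwrite("pics/w10o.png",im)
```

```text
t 25.85 pos [0.6169 0.1703 0.1622] rot [-7.0000e-04 -3.1409e+00 -1.0000e-04] q [ 0.17  0.58  1.59  0.    0.97 -1.4 ]
0.03204512463097212 29.953519105911255
stage 0.64 [141. 121. 268. 222.] [0.6105 0.1139] [ 19.6   3.6 -23.7  -6.1]
stage 0.2 [404.   2. 512. 161.] [0.525  0.3514] [ -7.6  23.7   6.2 -28.6]
```

View pics/w10o.png

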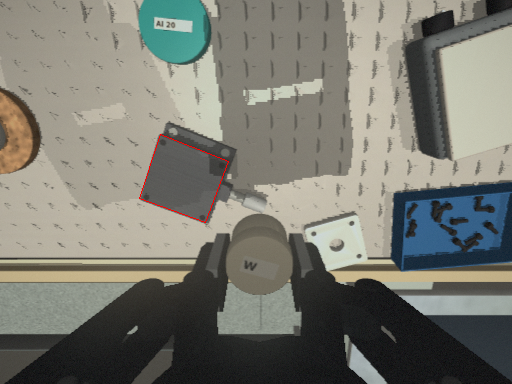

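The stage outline matches the real top plate, and the tall tin is held level at (260,255). Placing it.

play_rows(commands=[[0,-0.35,0,0,0,0,1],[0,-0.77,0,0,0,0,1],[0,-0.77,0.3,0,0,0,1],[0,-0.77,0.6,0,0,0,1],[0,-0.77,0.8,0,0,0,1],[0,-0.77,0.8,0,0,0,1]])

```text
time: 26.55
position: [0.6154, 0.095, 0.0801]
tool_rot: [0.004, -3.137, 0.0]
contact_force: [-0.6, 0.7, 0.2]
opening: 0.0322
gripper_force: 30.0
```

play_rows(commands=[[0,0,0.2,0,0,0,1],[0,0,0.32,0,0,0,1],[0,0,0.39,0,0,0,1],[0,0,0.41,0,0,0,1],[0,0,0.41,0,0,0,1],[0,0,0.41,0,0,0,1]])

```text
time: 27.15
position: [0.6174, 0.0939, 0.0422]
tool_rot: [-0.002, 3.141, 0.0]
contact_force: [-0.4, 0.3, -0.9]
opening: 0.0325
gripper_force: 30.0
```

play_rows(commands=[[0,0,0.02,0,0,0,1],[0,0,0.032,0,0,0,1],[0,0,0.032,0,0,0,1]])

```text
time: 27.45
position: [0.6171, 0.0938, 0.0383]
tool_rot: [-0.002, 3.142, 0.0]
contact_force: [0.1, -0.6, -1.1]
opening: 0.0321
gripper_force: 30.0
```

play_rows(commands=[[0,0,0,0,0,0,-1],[0,0,0,0,0,0,-1],[0,0,0,0,0,0,-1],[0,0,0,0,0,0,-1],[0,0,0,0,0,0,-1],[0,0,0,0,0,0,-1],[0,0,0,0,0,0,-1],[0,0,0,0,0,0,-1],[0,0,0,0,0,0,-1]])

```text
time: 28.35
position: [0.6171, 0.0939, 0.0383]
tool_rot: [0.002, -3.142, -0.0]
contact_force: [-0.1, -0.9, -0.4]
opening: 0.0856
gripper_force: 0.0
```

play_rows(commands=[[0,0,-0.2,0,0,0,-1],[0,0,-0.5,0,0,0,-1],[0,0,-1,0,0,0,-1],[0,0,-1,0,0,0,-1],[0,0,-1,0,0,0,-1]])

```text
time: 28.85
position: [0.6174, 0.0939, 0.1394]
tool_rot: [-0.002, 3.139, 0.0]
contact_force: [0.2, -0.2, -0.5]
opening: 0.0852
gripper_force: 0.0
```

Run:
```python
from h import *
st,im=look("w11")
det("tin_tall",st,cyl(.017,.03,.061),g=(.61,.09))
det("tin_flat",st,cyl(.023,.012,.031),g=(.57,-.1))
```

```text
t 28.85 pos [0.6174 0.0939 0.1394] rot [-1.9000e-03  3.1391e+00  3.0000e-04] q [ 0.05  0.59  1.66  0.    0.89 -1.53]
tin_tall 0.77 [240. 169. 279. 217.] [0.6175 0.093 ] [-1.2 -0.3  1.2  0.3]
tin_flat 0.67 [  0. 107.  65. 162.] [ 0.5709 -0.1102] [-1.9  0.3  2.  -0.2]
```

play_rows(commands=[[0,-0.5,0,0,0,0,-1],[0,-1,0,0,0,0,-1],[0,-1,0,0,0,0,-1]])

```text
time: 29.3
position: [0.6169, -0.0109, 0.1369]
tool_rot: [-0.005, -3.14, 0.001]
contact_force: [0.3, 0.6, -0.3]
opening: 0.0854
gripper_force: 0.0
```

play_rows(commands=[[0.45,-0.5,0,0,0,0,-1],[0.45,-1,0,0,0,0,-1],[0.45,-1,0,0,0,0,-1],[0.45,-1,0,0,0,0,-1]])

```text
time: 29.7
position: [0.5718, -0.1077, 0.1374]
tool_rot: [-0.003, -3.14, -0.001]
contact_force: [-0.2, 0.3, 0.7]
opening: 0.0856
gripper_force: 0.0
```

Run:
```python
from h import *
st,im=look("w12")
det("tin_flat",st,cyl(.023,.012,.031),g=(.57,-.1))
```

```text
t 29.7 pos [ 0.5718 -0.1077  0.1374] rot [-2.8000e-03 -3.1403e+00 -8.0000e-04] q [-0.3   0.54  1.76  0.    0.84 -1.87]
tin_flat 0.8 [  0. 245.  37. 292.] [ 0.6637 -0.3592] [-11.5  -0.3  12.3   1.2]
tin_flat 0.58 [235. 161. 284. 212.] [ 0.5735 -0.109 ] [-0.5 -0.2  0.5  0.3]
tin_flat 0.16 [218. 134. 306. 224.] [ 0.5649 -0.1064] [ 18.9  17.7 -19.  -19.6]
```

Tall is centred on the stage. Now the flat tin off the pad: z from 0.137 to 0.0155.

play_rows(commands=[[-0.01,-0.01,0.3,0,0,0,-1],[-0.01,-0.01,0.6,0,0,0,-1],[-0.01,-0.01,0.8,0,0,0,-1],[-0.01,-0.01,0.8,0,0,0,-1]])

```text
time: 30.2
position: [0.5724, -0.1052, 0.0556]
tool_rot: [0.005, -3.137, -0.003]
contact_force: [-0.7, -0.1, 0.8]
opening: 0.0855
gripper_force: 0.0
```

play_rows(commands=[[0,0,0.2,0,0,0,-1],[0,0,0.32,0,0,0,-1],[0,0,0.4,0,0,0,-1],[0,0,0.41,0,0,0,-1],[0,0,0.41,0,0,0,-1],[0,0,0.41,0,0,0,-1]])

```text
time: 30.8
position: [0.5736, -0.1072, 0.0179]
tool_rot: [-0.002, 3.141, -0.0]
contact_force: [0.0, 0.8, -0.6]
opening: 0.0851
gripper_force: 0.0
```

play_rows(commands=[[0,0,0,0,0,0,1],[0,0,0,0,0,0,1],[0,0,0,0,0,0,1],[0,0,0,0,0,0,1],[0,0,0,0,0,0,1],[0,0,0,0,0,0,1],[0,0,0,0,0,0,1],[0,0,0,0,0,0,1],[0,0,0,0,0,0,1],[0,0,0,0,0,0,1]], squeeze=30)

```text
time: 31.8
position: [0.5734, -0.1072, 0.0178]
tool_rot: [-0.002, 3.141, -0.0]
contact_force: [-1.2, 0.5, 4.8]
opening: 0.044
gripper_force: 29.8
```

play_rows(commands=[[0,0,-0.15,0,0,0,1],[0,0,-0.4,0,0,0,1],[0,0,-0.7,0,0,0,1],[0,0,-1,0,0,0,1],[0,0,-1,0,0,0,1]])

```text
time: 32.3
position: [0.5749, -0.1076, 0.1219]
tool_rot: [-0.002, 3.135, -0.003]
contact_force: [1.0, -0.4, -0.6]
opening: 0.0438
gripper_force: 30.8
```

play_rows(commands=[[0,0.2,-0.3,0,0,0,1],[0,0.4,-0.5,0,0,0,1],[0,0.7,-0.6,0,0,0,1],[0,1,-0.6,0,0,0,1]])

```text
time: 32.7
position: [0.5735, -0.0065, 0.1791]
tool_rot: [-0.001, 3.139, -0.0]
contact_force: [0.0, -0.3, -1.3]
opening: 0.0438
gripper_force: 30.9
```

play_rows(commands=[[0,0.35,0,0,0,0,1],[0,0.7,0,0,0,0,1],[0,1,0,0,0,0,1]])

```text
time: 33.0
position: [0.5726, 0.0944, 0.1775]
tool_rot: [0.002, -3.141, -0.0]
contact_force: [0.3, -0.1, -0.6]
opening: 0.0437
gripper_force: 30.9
```

play_rows(commands=[[0.15,0.35,0,0,0,0,1],[0.3,0.7,0,0,0,0,1],[0.42,1,0,0,0,0,1]])

```text
time: 33.3
position: [0.5298, 0.1942, 0.1773]
tool_rot: [0.002, -3.141, -0.0]
contact_force: [0.6, -0.4, 0.0]
opening: 0.0441
gripper_force: 30.9
```

play_rows(commands=[[0,0.35,0,0,0,0,1],[0,0.7,0,0,0,0,1],[0,1,0,0,0,0,1],[0,1,0,0,0,0,1],[0,1,0,0,0,0,1]])

```text
time: 33.8
position: [0.5304, 0.293, 0.1771]
tool_rot: [0.004, -3.141, 0.001]
contact_force: [0.2, -1.0, -0.1]
opening: 0.0444
gripper_force: 30.9
```

Run:
```python
from h import *
st,im=look("w13");print(st["opening"],st["gripper_force"])
q=np.array([[.501,.313,.055],[.472,.403,.055],[.562,.431,.055],[.591,.343,.055]])
cv2.polylines(im,[proj("wrist",q,st).astype(int)],True,(0,0,255),1);cv2.imwrite("pics/w13o.png",im)
```

```text
t 33.8 pos [0.5304 0.293  0.1771] rot [ 3.900e-03 -3.141e+00  6.000e-04] q [ 0.4   0.52  1.67 -0.    0.95 -1.18]
0.04440410230371555 30.944600701332092
```

View pics/w13o.png

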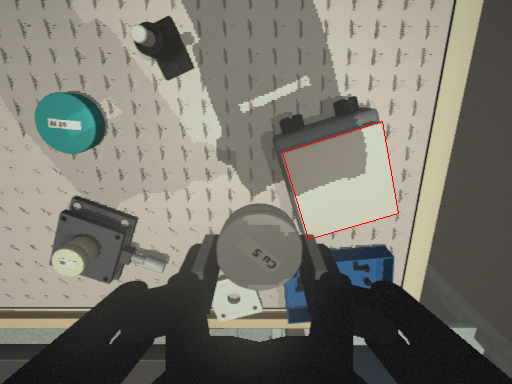

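The plate outline matches the stirrer plate, and the flat tin is held level. The tall tin stands on the stage at (75,255). Placing the flat tin.

play_rows(commands=[[-0.01,0.4,0,0,0,0,1],[-0.01,0.79,0,0,0,0,1],[-0.01,0.79,0.3,0,0,0,1],[-0.01,0.79,0.6,0,0,0,1],[-0.01,0.79,0.7,0,0,0,1],[-0.01,0.79,0.7,0,0,0,1]])

```text
time: 34.45
position: [0.5317, 0.3705, 0.1063]
tool_rot: [-0.0, -3.139, 0.002]
contact_force: [-0.3, -0.2, -0.1]
opening: 0.0441
gripper_force: 31.0
```

play_rows(commands=[[0,0,0.2,0,0,0,1],[0,0,0.34,0,0,0,1],[0,0,0.42,0,0,0,1],[0,0,0.43,0,0,0,1],[0,0,0.43,0,0,0,1],[0,0,0.43,0,0,0,1]])

```text
time: 35.05
position: [0.5321, 0.3719, 0.0651]
tool_rot: [-0.002, 3.141, 0.001]
contact_force: [0.5, 0.4, -0.5]
opening: 0.0438
gripper_force: 31.0
```

play_rows(commands=[[0,0,0.02,0,0,0,1],[0,0,0.034,0,0,0,1],[0,0,0.034,0,0,0,1]])

```text
time: 35.35
position: [0.5318, 0.3718, 0.061]
tool_rot: [-0.002, 3.141, 0.0]
contact_force: [-1.0, 0.6, 0.1]
opening: 0.0437
gripper_force: 31.1
```

play_rows(commands=[[0,0,0,0,0,0,-1],[0,0,0,0,0,0,-1],[0,0,0,0,0,0,-1],[0,0,0,0,0,0,-1],[0,0,0,0,0,0,-1],[0,0,0,0,0,0,-1],[0,0,0,0,0,0,-1],[0,0,0,0,0,0,-1]])

```text
time: 36.15
position: [0.5318, 0.3718, 0.0609]
tool_rot: [-0.002, 3.142, 0.0]
contact_force: [-0.7, 0.7, 0.5]
opening: 0.0855
gripper_force: 0.0
```

play_rows(commands=[[0,0,-0.2,0,0,0,-1],[0,0,-0.5,0,0,0,-1],[0,0,-1,0,0,0,-1],[0,0,-1,0,0,0,-1]])

```text
time: 36.55
position: [0.5338, 0.373, 0.1672]
tool_rot: [-0.002, 3.133, 0.007]
contact_force: [0.4, 0.3, 0.9]
opening: 0.0856
gripper_force: 0.0
```

play_rows(commands=[[0,0,-0.8,0,0,0,-1],[0,0,-0.8,0,0,0,-1],[0,0,-0.8,0,0,0,-1],[0,0,-0.8,0,0,0,-1]])

```text
time: 36.95
position: [0.5317, 0.3717, 0.241]
tool_rot: [-0.002, 3.141, 0.001]
contact_force: [0.4, -0.2, -0.9]
opening: 0.0854
gripper_force: 0.0
```

Run:
```python
from h import *
st,im=look("w14")
det("tin_flat",st,cyl(.023,.055,.074),g=(.53,.37))
s=arm.read_camera("scene")[:,:,::-1]
a=cv2.resize(im[100:260,180:400],(550,400));b=cv2.resize(s[130:270,95:415],(800,350))[:, :]
cv2.imwrite("pics/end.png",np.vstack([cv2.resize(a,(330,240)) if 0 else np.pad(cv2.resize(a,(330,240)),((0,0),(0,470),(0,0))),b]))
```

```text
t 36.95 pos [0.5317 0.3717 0.241 ] rot [-1.9000e-03  3.1408e+00  7.0000e-04] q [ 0.51  0.52  1.49  0.    1.14 -1.06]
tin_flat 0.6 [237. 145. 278. 190.] [0.5303 0.3687] [ 0.2  1.  -0.2 -1. ]
```

View pics/end.png

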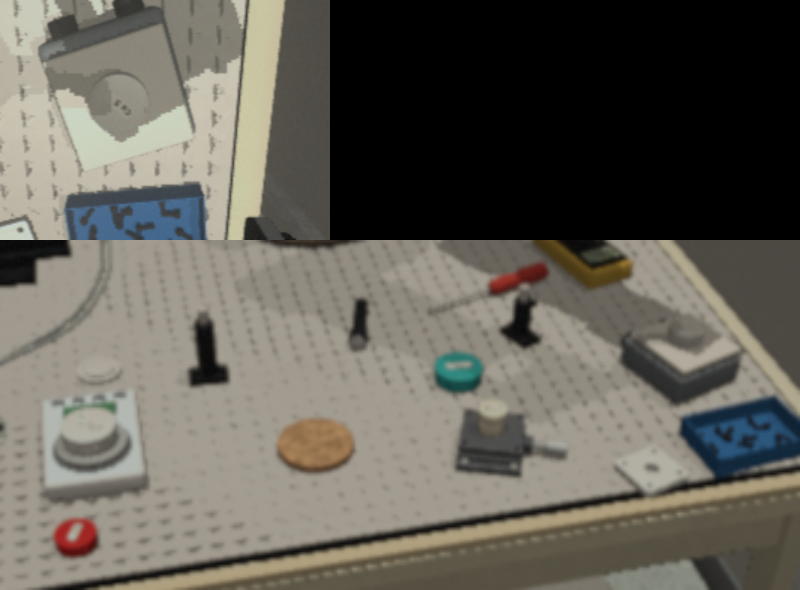

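All three tins are upright and centred on their targets, the pad is empty, and both holders are where they were.

```bash
python3 -c "
from station import arm
print(arm.finish_job())"
```

```text
the job is handed in; nothing more can be done
None
```

I handed the job in at about 37 s: the wide tin is on the balance, the small flat tin is on the stirrer and the tall tin is on the stage, each upright and, by the wrist camera, within about 4 mm of the middle; the cork pad is empty again and the two post holders look unmoved in the pictures.

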